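Tuck a slide carrier under a light-shield flap and hold it flat

TASK

Load the slide reader: pick up the aluminium slide carrier by its black grip bar and slide its blue-striped edge in under the amber light-shield flap of the cream dock, right up to the stop at the back and between the blue side rails, without lifting the flap. Press the carrier down flat on the dock's bed against the yellow sprung lifter, and finish while still gripping it and holding it pressed flat, since it pops up when let go. Leave the other things on the bench where they are.

Things in the scene. Friction and masses are not known exactly. Their poses are not given: they have to be found in the camera images.
- carrier: loose aluminium slide carrier plate, 140 long (x) x 96 wide (y) x 5 thick, about 150 g, flat on the bench. Origin: centre of its underside; +x points to the leading edge (blue stripe, glass slide beside it), z up. A black grip bar 40 long (x) x 14 thick (y) x 30 high stands on its top, centred 20 mm behind the origin (x = -20), from 5 to 35 mm above the underside: pinch it across y
- carrier_grip (a point): point inside the carrier's grip bar, on its centre line, 26 mm above the carrier's underside (21 mm above the plate's top, 9 mm below the bar's top)
- carrier_edge (a point): middle of the carrier's leading (blue-striped) edge at its underside, 70 mm ahead of the carrier's origin
- dock: fixed cream dock, 265 x 150. Origin at bench level, midway across; +x is the way the carrier slides in (open front to flap), z up. Flat bed at z = 20, from x = -120 (front) to the stop at x = 70. Blue rails 8 mm above the bed at both sides, 112 mm apart inside, x = -120 to 30. Fully in, the carrier's origin is at dock x = 0, y = 0, z = 20. Block behind the stop: top at z = 36, x = 105 to 145
- dock_stop (a point): middle of the stop face at bed height (dock x = 70, y = 0, z = 20): the leading edge comes to rest here
- flap_edge (a point): middle of the free edge of the closed flap, on its underside (dock x = 30, y = 0, z = 32): the gap between bed and flap is 12 mm high and 40 mm deep to the stop
- flap (a joint): amber see-through flap, 70 long x 124 wide x 3 thick, 60 g, hinged at dock x = 100 and lying level over the back of the bed; its free edge (orange stripe) faces the dock's open front. Hinge angle in rad: 0 = lying closed, grows as its free edge lifts (0.07 = 5 mm); it falls back by gravity
- lifter (a joint): yellow sprung pad, 30 x 60, in the bed, centred at dock x = -20, y = 0 (right below the grip bar when the carrier is home). Value = how far it is pressed down, m: 0 = standing 5 mm proud of the bed, 0.005 = flush with it. It takes 3 N to start it and 4.3 N to make it flush, and lifts the carrier when let go
- objective: bystander: steel microscope objective standing on its wide end, 30 diameter, 46 tall; origin at the centre of its underside
- oil_bottle: bystander: small amber oil bottle with black cap, 32 diameter, 65 tall; origin at the centre of its underside
- mouse: bystander: grey computer mouse, 105 x 60 x 34; origin at the centre of its underside
- slide_box: bystander: blue slide box, 100 x 85 x 34; origin at the centre of its underside
- dish: bystander: clear plastic dish, 90 diameter, 16 tall; origin at the centre of its underside
- jar: bystander: glass jar with white lid, 56 diameter, 70 tall; origin at the centre of its underside
There are look-alikes about, which are no part of the job. Of the things that look like the carrier, the smallest one is meant.

How it is judged:
On the way, in this order (a step that is already met when the one before it is completed fails the run):
1. the carrier is picked up, its underside more than 30 mm above the bench in the fingers (height (world z) of carrier above 0.03 m and contact force between the fingers and carrier above 1 N), for 0.1 s.
2. the leading edge is at least 15 mm under the flap, between bed and flap (x of carrier_edge in the frame of dock above 0.045 m and z of carrier_edge in the frame of dock between 0.017 and 0.0285 m), for 0.1 s.
At the end, for the whole second after the job is handed in: leading edge under the closed flap (below 0.03 rad), within 7 mm of the stop; carrier within 10 mm and 0.12 rad of the dock's centre line, flat on the bed (within 2 mm, 0.035 rad), lifter pressed over 3.2 mm, at rest; fingers still bearing on the carrier (over 2 N) (x of carrier_edge in the frame of dock between 0.063 and 0.074 m and y of carrier in the frame of dock between -0.01 and 0.01 m and angle between the x axis of carrier and the x axis of dock, either way round below 0.12 rad and angle between carrier's own z axis and vertical below 0.035 rad and z of carrier_edge in the frame of dock below 0.0225 m and z of carrier in the frame of dock between 0.017 and 0.022 m and value of joint lifter above 0.0032 m and value of joint flap below 0.03 rad and contact force between the fingers and carrier above 2 N and linear speed of carrier below 0.02 m/s); the arm keeps its last pose, push and grip.
It fails at once if the flap is lifted by more than 0.07 rad (5 mm at its free edge) (value of joint flap above 0.07 rad).
It fails at once if a bystander is moved by more than 20 mm (distance of any of objective, oil_bottle, mouse, slide_box, dish, jar from where it was at the start of the episode above 0.02 m).
It also fails if it takes over 35 s, if anything falls off the work surface, if the arm or the gripper's body presses on something with over 40 N, if the wrist force passes 120 N, or if a joint passes its speed limit or range.

ROBOT

A 6-joint arm with a two-finger parallel gripper is mounted at the origin on the work surface. World frame = base frame: x ahead of the robot, y to its left, z up, the work surface at z = 0. Lengths are in m, angles in rad, forces in N, time in s.
With the tool pointing down it reaches from about 0.35 to 0.85 m from the base axis. Payload 8.1 kg.
Tool frame: the origin (TCP) lies at the very end of the fingers, on their centre line; the grasp point (between the pads) lies 19 mm behind it; z points along the fingers, y is the line along which they close (so a half turn about z gives the same grasp; the last joint's range is limited). The gripper opens to 85 mm and grips with 20 to 120 N. Pads are 22 mm wide; open, the fingers measure 114 mm over their backs; the gripper's body (76 mm by 85 mm) begins 54 mm behind the grasp point. The pads swing forward as they close: fully open they stand 13 mm farther back than shut.
Start: joints at [-1.408, 0.13, 1.488, -0, 1.523, -0.085], TCP at [0.147, -0.582, 0.231] pointing down, gripper open.
Joint ranges: [-2.96, 2.96], [-0.89, 2.26], [0.02, 2.5], [-1.34, 4.48], [0, 2.73], [-2.66, 2.66]. Speed limits (rad/s): [2.39, 2.39, 2.79, 3.14, 3.14, 3.14].

INTERFACE

Orientations are given as a unit quaternion [w, x, y, z].
In Python, from plant import ctrl gives the robot as it stands.
- The arm moves only by the shell command python3 -m creep 'ROWS' [FORCE]. ROWS is a JSON object with one list for each field, all of the same length, 1 to 8, a row being the entries at one place: ax, ay, az (a rotation vector in parts of the range, where 1.0 means 90 degrees), dx, dy, dz (the shift in shares of 0.75 m (1.0 is 0.75 m)), jaw (the finger opening in m); each row shifts and turns the commanded pose from where the row before left it, along the tool's axes as they then stand; what a row does not reach is not made up. A row lasts 1/10 s, in which the tool goes at most 0.05 m and 0.15 rad, less where a joint would pass 70% of its speed; a pose out of reach is approached as far as the arm can. The fingers move at their own pace and stop on an object; FORCE is the grip in N (left out, the last holds). Time passes only in rows, so rows that do not move let the fingers close. It prints the time, the measured TCP pose, the force, the opening and the grip force at its end. No shift or turn number may pass 1 either way. Input that does not fit is refused with a message, and nothing moves.
- ctrl.get_obs(): the state, without advancing time (a new reading comes with each control period).
- ctrl.read_camera(name): name is "side" or "top" or "wrist"; returns (picture, depth): 420x560x3 uint8, blue, green, red; 420x560 float32, m along the optical axis (not along the pixel's ray), 0 where there is no reading.
- ctrl.camera_model(name): a dict with "intrinsics" (3x3 intrinsics, pixels), "rvec" (rotation vector, rad) and "tvec" (3), from world to camera coordinates, as OpenCV has them. Camera axes: x right, y down, z forward; pixel columns grow to the right and rows downward; lengths in m; the calibration is good to about 2 mm. The wrist camera is an equidistant fisheye: a pixel r from the principal point sees the ray r / f radians off the axis. A picture is of the moment at which its call begins: read the wrist's pose just before it. camera_model takes no time and is no camera call; for the wrist camera it gives the pose at the moment of the call.
- ctrl.job_done(): hands the job in; it is judged then, once.
Trained networks look in the newest picture that a camera, given by its name, has taken for a name from the list of things; names that differ only in an ending like _2 or _b are one class to them, and where a whole thing is asked for, a point or a joint stands for the part that bears it (a point fixed in the world has none). Each returns a list of dicts, best first, with "conf" (0 to 1); they miss things now and then, are a little off and sometimes report something else, mostly with a low value. They report only what shows in the picture. A call takes as long as a camera call. They do not tell look-alikes from the thing itself.
- ctrl.spot_in(query, camera): "rect" ([left, top, right, bottom] in pixels, round what is visible of it).
The state is a dict: "t": time; "joint_positions": joint angles; "joint_vel": joint speeds; "joint_efforts": joint torques, N m; "position": TCP position; "tool_rot": TCP orientation; "force": force on the tool from outside, world axes, zero at the start; "ft_torque": the same for the moment, N m; "opening": finger opening in m; "grip_force": force on a finger pad.
Only numpy, scipy, OpenCV 4.12 (cv2) and the standard library are available. Lean on these libraries where they do the work, as an engineer would, in place of code of your own. Each camera call takes 0.05 s, during which the arm holds its last target. There are 200 camera calls.

## Working session

There is one attempt and no reset: what is moved stays moved. The work goes in short steps, Python scripts to look and compute and a shell command to move; the robot and the scene stay as the last step left them, time stands still between calls to the robot, and variables do not carry over. Pictures are saved under pics/ and viewed, at most 10 in all, crops included, and the job is handed in when it is done.

```bash
ls; mkdir -p pics; python3 - <<'E'
from plant import ctrl
import cv2,numpy as np
for c in ("top","side"):
    im,d=ctrl.read_camera(c); cv2.imwrite(f"pics/{c}0.png",im); np.savez(f"{c}0.npz",im=im,d=d)
    m=ctrl.camera_model(c); print(c,np.round(m["intrinsics"],1).tolist(),m["rvec"],m["tvec"])
    for q in ("carrier","dock","flap"):
        print(q,[(np.round(r["rect"]).tolist(),round(r["conf"],2)) for r in ctrl.spot_in(q,c)])
E
```

```text
pics
top [[520.5, 0.0, 273.9], [0.0, 520.5, 211.8], [0.0, 0.0, 1.0]] [ 2.2066826  -2.01417736  0.200949  ] [-0.11604787  0.46110986  1.8849702 ]
carrier [([314.0, 193.0, 338.0, 232.0], 0.89), ([304.0, 250.0, 357.0, 297.0], 0.65), ([400.0, 232.0, 461.0, 283.0], 0.62), ([127.0, 226.0, 154.0, 250.0], 0.28)]
dock [([202.0, 146.0, 253.0, 224.0], 0.8)]
flap [([216.0, 159.0, 253.0, 186.0], 0.93)]
side [[443.0, 0.0, 285.8], [0.0, 443.0, 213.1], [0.0, 0.0, 1.0]] [ 2.13371801 -0.37567245  0.18133699] [-0.47271809  0.09542333  1.4372283 ]
carrier [([198.0, 263.0, 276.0, 317.0], 0.96), ([298.0, 342.0, 361.0, 416.0], 0.81), ([288.0, 248.0, 337.0, 272.0], 0.74)]
dock [([253.0, 174.0, 332.0, 210.0], 0.62)]
flap [([292.0, 179.0, 322.0, 196.0], 0.59)]
```

View pics/top0.png

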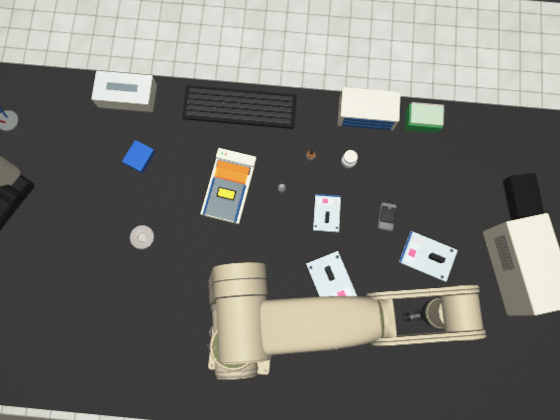

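View pics/side0.png

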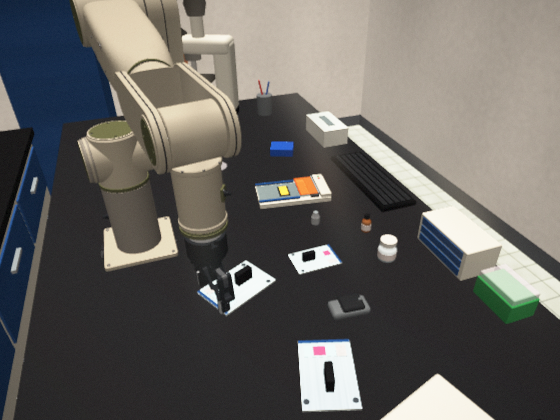

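The top view shows the smallest carrier at (327,213), with its blue stripe up. The dock is at (228,186), with its flap towards the top and its front at about (222,221). The objective is at (282,188), and the larger look-alikes are at (330,275) and (430,257).

```bash
cat > h.py <<'E'
from plant import ctrl
import cv2,numpy as np
def unproj(m,uv,z):
    "pixel(s) -> world points on plane z (pinhole)"
    R=cv2.Rodrigues(np.array(m["rvec"],float))[0]; t=np.array(m["tvec"],float).ravel(); K=np.array(m["intrinsics"])
    uv=np.atleast_2d(np.array(uv,float)); r=np.c_[uv,np.ones(len(uv))]@np.linalg.inv(K).T@R; c=-R.T@t
    return c+r*((z-c[2])/r[:,2])[:,None]
E
python3 - <<'E'
from h import *
m=ctrl.camera_model("top"); im=np.load("top0.npz")["im"]
print(np.round(unproj(m,[(327,200),(327,226),(314,213),(340,213),(235,155),(222,221),(282,188),(311,155)],0.005),3).tolist())
a=cv2.resize(im[185:240,305:350],None,fx=8,fy=8,interpolation=cv2.INTER_CUBIC)
b=cv2.resize(im[140:230,195:265],None,fx=6,fy=6,interpolation=cv2.INTER_CUBIC)
H=max(a.shape[0],b.shape[0]); a=cv2.copyMakeBorder(a,0,H-a.shape[0],0,0,cv2.BORDER_CONSTANT)
cv2.imwrite("pics/crop.png",np.hstack([a,b])); print(a.shape,b.shape)
def rect(x0,y0,x1,y1,z,thr):
    g=(im[y0:y1,x0:x1].min(2)>thr).astype(np.uint8); g=cv2.morphologyEx(g,cv2.MORPH_OPEN,np.ones((3,3)))
    pts=np.argwhere(g)[:,::-1]+[x0,y0]; w=unproj(m,pts,z)[:,:2]
    print(cv2.minAreaRect((w*1000).astype(np.float32)))
rect(305,185,350,240,.005,90)
print(ctrl.get_obs()["tool_rot"])
E
```

```text
[[0.542, -0.27, 0.005], [0.442, -0.277, 0.005], [0.487, -0.225, 0.005], [0.496, -0.323, 0.005], [0.688, 0.098, 0.005], [0.425, 0.119, 0.005], [0.573, -0.095, 0.005], [0.715, -0.196, 0.005]]
(540, 360, 3) (540, 420, 3)
((490.6712646484375, -272.3456115722656), (138.51422119140625, 99.93567657470703), 0.8597142696380615)
[-1.36580476e-04  9.92333514e-01  1.23588746e-01 -9.26085280e-06]
```

View pics/crop.png

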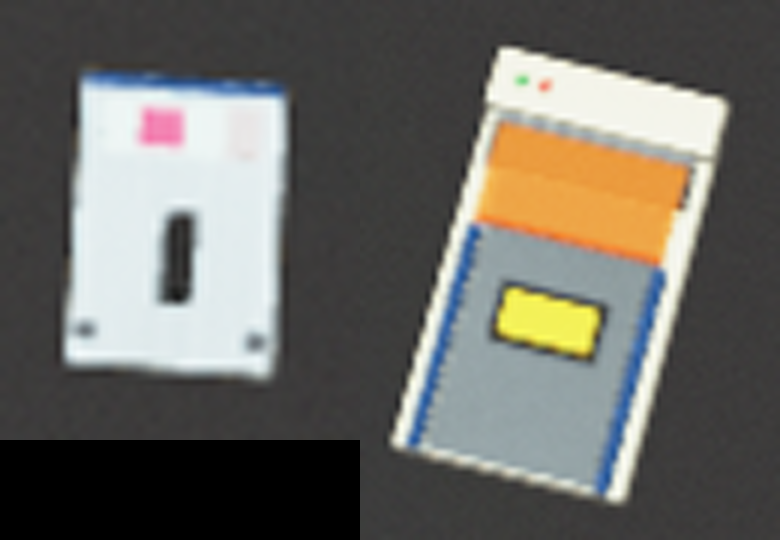

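```bash
python3 - <<'E'
from h import *
m=ctrl.camera_model("top")
def pa(l,x0,y0,f,z): return unproj(m,[(x0+(x+.5)/f-.5,y0+(y+.5)/f-.5) for x,y in l],z)[:,:2]
A=pa([(82,72),(288,85),(274,380),(64,364)],305,185,8,.005)
print("car",A.mean(0),"yaws",[np.arctan2(*(p-q)[::-1]) for p,q in((A[0],A[3]),(A[1],A[2]))],np.linalg.norm(A-np.roll(A,1,0),axis=1))
B=pa([(172,212),(190,301)],305,185,8,.035);print("bar",pa([(182,212),(174,302)],305,185,8,.035))
b=lambda l,z:pa(l,195,140,6,z)
o=np.r_[b([(500,47),(729,100)],.036),b([(625,502),(392,446)],.02)]
print("outer",o.round(4).tolist(),np.linalg.norm(o-np.roll(o,1,0),axis=1))
for p,q in((o[0],o[3]),(o[1],o[2])): print("yaw",np.arctan2(*(p-q)[::-1]))
yaw=np.mean([np.arctan2(*(p-q)[::-1]) for p,q in((o[0],o[3]),(o[1],o[2]))])
ex=np.array([np.cos(yaw),np.sin(yaw)])
back=o[:2].mean(0);front=o[2:].mean(0)
print("org from back",back-.145*ex,"front",front+.12*ex)
im=np.load("top0.npz")["im"];h=cv2.cvtColor(im,cv2.COLOR_BGR2HSV)
g=((h[...,0]>24)&(h[...,0]<34)&(h[...,1]>150)&(h[...,2]>150)).astype(np.uint8)[180:210,205:250]
pts=np.argwhere(g)[:,::-1]+[205,180]
w=unproj(m,pts,.025)[:,:2];r=cv2.minAreaRect((w*1000).astype(np.float32));print("lifter",r,w.mean(0),"org",w.mean(0)+.02*ex)
E
```

```text
car [ 0.49309643 -0.27230891] yaws [np.float64(0.015772858780187943), np.float64(0.01974428721673592)] [0.14153012 0.09832958 0.14274015 0.09889116]
bar [[ 0.49283813 -0.27167411]
 [ 0.44993824 -0.27099542]]
outer [[0.7233, -0.0659], [0.7014, -0.2139], [0.4398, -0.1698], [0.4621, -0.0215]] [0.26494836 0.14961969 0.2652814  0.14987813]
yaw -0.16803336234314023
yaw -0.16703338496775474
org from back [ 0.56937444 -0.11568204] front [ 0.56926118 -0.11566298]
lifter ((528.6546020507812, 114.23033142089844), (61.75470733642578, 31.417451858520508), 82.39002990722656) [0.52873594 0.11418653] org [0.54845592 0.11085151]
```

```bash
python3 - <<'E'
from h import *
m=ctrl.camera_model("top")
b=lambda l,z:unproj(m,[(195+(x-359.5)/6-.5,140+(y+.5)/6-.5) for x,y in l],z)[:,:2]
o=np.r_[b([(500,47),(729,100)],.036),b([(625,502),(392,446)],.02)]
y=[np.arctan2(*(p-q)[::-1]) for p,q in((o[0],o[3]),(o[1],o[2]))]
yaw=np.mean(y);ex=np.array([np.cos(yaw),np.sin(yaw)])
print(y,"back",o[:2].mean(0)-.145*ex,"front",o[2:].mean(0)+.12*ex,"lift",np.array([.52874,.11419])+.02*ex)
from scipy.spatial.transform import Rotation as R
s=ctrl.get_obs();q=s["tool_rot"];print(s["position"],R.from_quat(np.roll(q,-1)).as_matrix().round(3))
E
```

```text
[np.float64(-0.15327313548082716), np.float64(-0.152255851262821)] back [0.54819241 0.11034115] front [0.54906266 0.11020708] lift [0.54850708 0.11114658]
[ 0.14716294 -0.58160219  0.23113424] [[ 0.969  0.245 -0.   ]
 [ 0.245 -0.969  0.   ]
 [ 0.    -0.    -1.   ]]
```

Units first: shifts go in shares of 0.75 m and turns go in shares of 90 degrees. So 0.034 m is 0.0453, -0.032 m is -0.0427, 0.115 rad is 0.0732.

```bash
python3 -m creep '{"ax": [0,0,0,0,0,0,0,0],"ay": [0,0,0,0,0,0,0,0],"az": [0.0732,0.0732,0,0,0,0,0,0],"dx": [0,0,0.0453,0.0453,0.0453,0.0453,0.0453,0.0453],"dy": [0,0,-0.0427,-0.0427,-0.0427,-0.0427,-0.0427,-0.0427],"dz": [0,0,0,0,0,0,0,0],"jaw": [0.085,0.085,0.06,0.06,0.06,0.06,0.06,0.06]}' 60; python3 -m creep '{"ax": [0,0,0,0,0,0],"ay": [0,0,0,0,0,0],"az": [0,0,0,0,0,0],"dx": [0.0453,0.0453,0.0453,0.0333,0,0],"dy": [-0.0427,-0.0427,-0.0427,-0.0213,0,0],"dz": [0,0,0,0,0,0],"jaw": [0.06,0.06,0.06,0.06,0.06,0.06]}'
```

```text
t: 1.2
position: [0.3488, -0.3847, 0.2315]
tool_rot: [0.0, 1.0, 0.009, 0.0]
force: [0.7, -0.6, -0.3]
opening: 0.0598
grip_force: 0.0
t: 1.8
position: [0.4729, -0.2714, 0.2312]
tool_rot: [0.0, 1.0, 0.01, -0.0]
force: [-0.9, -0.2, 0.6]
opening: 0.06
grip_force: 0.0
```

```bash
python3 - <<'E'
from h import *
mw=ctrl.camera_model("wrist");im,d=ctrl.read_camera("wrist");cv2.imwrite("pics/w1.png",im);np.savez("w1.npz",im=im,d=d)
print(mw)
E
```

```text
{'intrinsics': array([[325.1922621 ,   0.        , 281.22137198],
       [  0.        , 325.1922621 , 207.58745737],
       [  0.        ,   0.        ,   1.        ]]), 'rvec': array([-2.060421  ,  2.02101281,  0.33574523]), 'tvec': array([-0.28089132,  0.3998427 ,  0.53107958])}
```

View pics/w1.png

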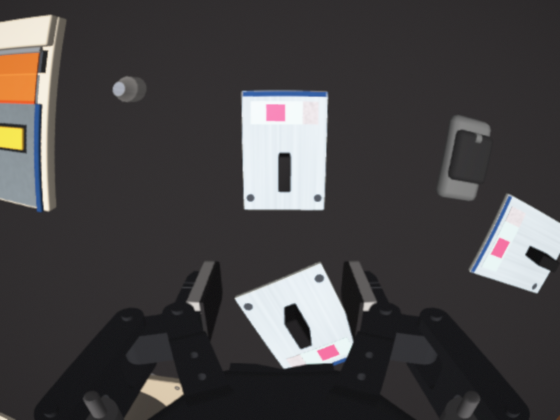

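The wrist view shows the target carrier centred. Its plate corners are at (242,91), (328,92), (325,210) and (244,210), and the bar spans about (278–291, 153–192).

```bash
cat >> h.py <<'E'
def fish(m,uv,z):
    K=np.array(m["intrinsics"]); R=cv2.Rodrigues(np.array(m["rvec"],float))[0]; t=np.array(m["tvec"],float).ravel()
    d=(np.array(uv,float)-K[:2,2])/K[0,0]; th=np.linalg.norm(d,axis=1,keepdims=True)
    r=np.c_[d/th*np.sin(th),np.cos(th)]@R; c=-R.T@t
    return (c+r*((z-c[2])/r[:,2])[:,None])[:,:2]
E
python3 - <<'E'
from h import *
m=ctrl.camera_model("wrist")
A=fish(m,[(242,91),(328,92),(325,210),(244,210)],.005)
print(A.mean(0),[np.arctan2(*(p-q)[::-1]) for p,q in((A[0],A[3]),(A[1],A[2]))],np.linalg.norm(A-np.roll(A,1,0),axis=1))
im=np.load("w1.npz")["im"][100:209,246:324]
n,l,s,c=cv2.connectedComponentsWithStats((im.max(2)<60).astype(np.uint8))
print(s,c)
print(fish(m,[(284.7,153.5),(284.7,182)],.035), ctrl.get_obs()["position"])
E
```

```text
[ 0.49604215 -0.27606623] [np.float64(0.009662561092659712), np.float64(0.022711727499023886)] [0.14024393 0.09584496 0.13941272 0.09766724]
[[   0    0   78  109 8127]
 [  33   54   11   37  375]] [[38.53537591 53.17091178]
 [37.73333333 71.968     ]]
[[ 0.49944502 -0.27548443]
 [ 0.46848878 -0.27612612]] [ 0.47240571 -0.27202914  0.23117838]
```

Scaled: 0.048 m is 0.064, 0.022 m is 0.0293.

```bash
python3 -m creep '{"ax": [0,0,0,0,0,0,0],"ay": [0,0,0,0,0,0,0],"az": [0,0,0,0,0,0,0],"dx": [0.0027,0,0,0,0,0,0],"dy": [0.0032,0,0,0,0,0,0],"dz": [0.064,0.064,0.064,0.064,0.0293,0.0116,0],"jaw": [0.045,0.045,0.045,0.045,0.045,0.045,0.045]}' 80; python3 -m creep '{"ax": [0,0,0,0,0],"ay": [0,0,0,0,0],"az": [0,0,0,0,0],"dx": [0,0,0,0,0],"dy": [0,0,0,0,0],"dz": [0,0,0,0,0],"jaw": [0.0,0.0,0.0,0.0,0.0]}' 80
```

```text
t: 2.55
position: [0.4734, -0.2746, 0.0078]
tool_rot: [-0.001, 1.0, 0.008, -0.001]
force: [-0.2, 0.4, 0.4]
opening: 0.0448
grip_force: 0.0
t: 3.05
position: [0.4765, -0.2756, 0.0112]
tool_rot: [0.001, 1.0, 0.009, 0.002]
force: [-0.4, -0.1, 7.2]
opening: 0.0123
grip_force: 79.9
```

Scaled: -0.035 m is -0.0467, -0.03 m is -0.04.

```bash
python3 - <<'E'
from h import *
for i in range(3):
    s=ctrl.get_obs();print(s["position"].round(4) if hasattr(s["position"],"round") else s["position"],s["force"]);ctrl.read_camera("top")
E
python3 -m creep '{"ax": [0,0,0,0,0,0],"ay": [0,0,0,0,0,0],"az": [0,0,0,0,0,0],"dx": [0,0,0,0,0,0],"dy": [0,0,0,0,0,0],"dz": [-0.0267,-0.04,-0.0467,-0.0467,0,0],"jaw": [0.0,0.0,0.0,0.0,0,0]}'
python3 - <<'E'
from h import *
for i in range(3):
    s=ctrl.get_obs();print(s["position"],s["force"]);ctrl.read_camera("top")
im,d=ctrl.read_camera("side");
cv2.imwrite("pics/s1.png",cv2.resize(im[160:340,180:400],None,fx=3,fy=3))
E
```

```text
[ 0.4765 -0.2756  0.0112] [-0.43712666 -0.08166851  7.21234137]
[ 0.4765 -0.2756  0.0112] [-0.73615298 -0.40896171  6.90941435]
[ 0.4764 -0.2756  0.0112] [-1.30054772 -1.43464459  7.69226616]
t: 3.8
position: [0.4758, -0.2748, 0.1305]
tool_rot: [0.001, 1.0, 0.009, 0.001]
force: [-0.1, 0.2, -1.8]
opening: 0.0125
grip_force: 78.7
[ 0.47575016 -0.27483002  0.1304746 ] [-0.06409166  0.21879435 -1.78280235]
[ 0.47475908 -0.27414746  0.12872292] [-0.21117577 -0.04599539 -1.82722704]
[ 0.47415168 -0.27374039  0.12764867] [-0.8130212  -0.84550025 -1.9610997 ]
```

View pics/s1.png

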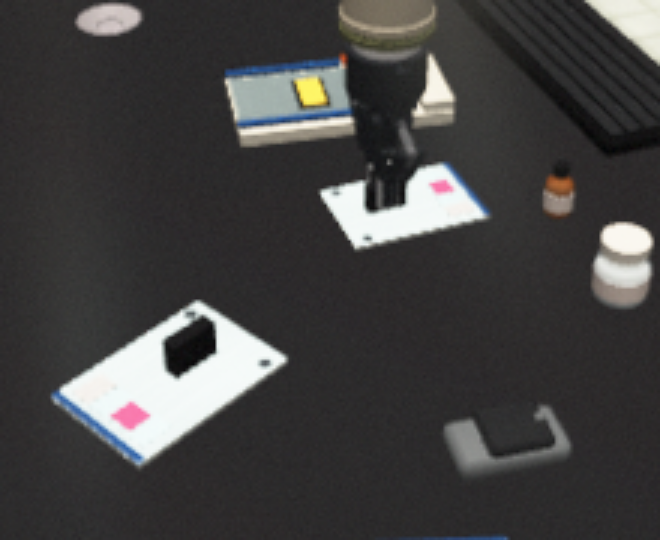

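Scaled: -0.046 m is -0.0613, -0.03 m is -0.04.

```bash
python3 -m creep '{"ax": [0,0,0,0,0,0,0,0],"ay": [0,0,0,0,0,0,0,0],"az": [0,0,0,0,0,0,0,0],"dx": [0,0.0013,0.0013,0.0013,0.0013,0.0013,0.0013,0.0013],"dy": [-0.04,-0.0613,-0.0613,-0.0613,-0.0613,-0.0613,-0.0613,-0.0613],"dz": [0,0,0,0,0,0,0,0],"jaw": [0,0,0,0,0,0,0,0]}' 110; python3 -m creep '{"ax": [0,0,0,0,0,0,0,0],"ay": [0,0,0,0,0,0,0,0],"az": [0,0,0.0544,0.0544,0,0,0,0],"dx": [0,0,0,0,0,0,0,0],"dy": [-0.04,-0.0187,0,0,0,0,0,0],"dz": [0,0,0,0,0,0,0,0],"jaw": [0,0,0,0,0,0,0,0]}'
python3 - <<'E'
from h import *
m=ctrl.camera_model("wrist");im,d=ctrl.read_camera("wrist");cv2.imwrite("pics/w2.png",im);np.savez("w2.npz",im=im,**{k:m[k] for k in m})
E
```

```text
t: 4.8
position: [0.4744, 0.0796, 0.1275]
tool_rot: [0.0, 1.0, 0.009, -0.001]
force: [1.1, 0.6, -1.0]
opening: 0.0113
grip_force: 110.0
t: 5.6
position: [0.4747, 0.1215, 0.1285]
tool_rot: [0.0, 0.997, -0.076, -0.0]
force: [0.2, 0.2, -1.3]
opening: 0.0119
grip_force: 110.4
```

View pics/w2.png

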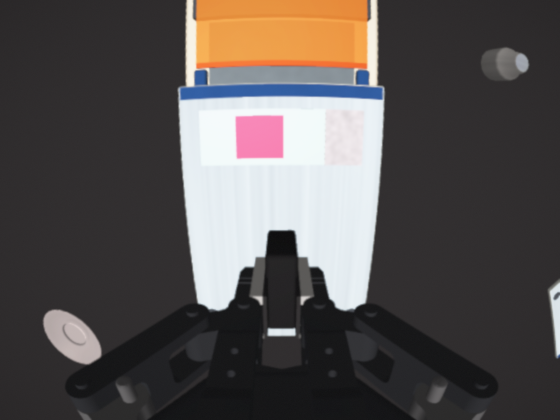

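The carrier is aligned with the dock. Its leading edge runs from (180,88) to (384,88), and the flap's orange free edge from (196,65) to (369,65).

```bash
python3 - <<'E'
from h import *
m=dict(np.load("w2.npz"))
E=fish(m,[(180,87),(384,87)],.122);F=fish(m,[(196,65),(369,65)],.035);P=fish(m,[(186,60),(378,60)],.028)
yaw=lambda a:np.arctan2(a[1,0]-a[0,0],-(a[1,1]-a[0,1]))
O=np.array([.5486,.1106]);c,s=np.cos(-.153),np.sin(-.153);D=np.array([[c,s],[-s,c]])
for n,a in(("edge",E),("flap",F),("outer",P)): print(n,a.mean(0),yaw(a),np.linalg.norm(a[0]-a[1]),"dock",D@(a.mean(0)-O))
print("tcp dock",D@(np.array(ctrl.get_obs()["position"][:2])-O))
E
```

```text
edge [0.5643288  0.10713114] -0.15203229840601618 0.09390359806175894 dock [ 0.01607373 -0.00103121]
flap [0.58417772 0.10338292] -0.15138592151584607 0.12471344136270289 dock [ 0.03626202 -0.0017106 ]
outer [0.58949153 0.10290569] -0.15179643046127525 0.1432230774999021 dock [ 0.04158649 -0.0013724 ]
tcp dock [-0.07468949 -0.00037295]
```

Scaled: 0.035 m is 0.0467, 0.015 m is 0.02.

```bash
python3 -m creep '{"ax": [0,0,0,0,0,0,0],"ay": [0,0,0,0,0,0,0],"az": [0,0,0,0,0,0,0],"dx": [0,0,0,0,0,0,0],"dy": [0,0,0,0,0,0,0],"dz": [0.0467,0.04,0.02,0.0107,0,0,0],"jaw": [0,0,0,0,0,0,0]}'; python3 -m creep '{"ax": [0,0,0],"ay": [0,0,0],"az": [0,0,0],"dx": [0,0,0],"dy": [0,0,0],"dz": [0.0027,0,0],"jaw": [0,0,0]}';python3 -m creep '{"ax": [0,0,0],"ay": [0,0,0],"az": [0,0,0],"dx": [0,0,0],"dy": [0,0,0],"dz": [0.0027,0,0],"jaw": [0,0,0]}'
```

```text
t: 6.35
position: [0.4759, 0.122, 0.042]
tool_rot: [-0.0, 0.997, -0.076, 0.001]
force: [0.2, 0.7, -1.2]
opening: 0.0114
grip_force: 110.4
t: 6.65
position: [0.4749, 0.1219, 0.0389]
tool_rot: [-0.0, 0.997, -0.077, 0.0]
force: [-0.2, 0.3, -0.8]
opening: 0.0117
grip_force: 110.4
t: 6.95
position: [0.4747, 0.1219, 0.0366]
tool_rot: [0.0, 0.997, -0.076, 0.0]
force: [0.6, -0.2, 0.0]
opening: 0.0119
grip_force: 110.4
```

Scaled: 0.002 m is 0.0027.

```bash
python3 -m creep '{"ax": [0,0,0,0],"ay": [0,0,0,0],"az": [0,0,0,0],"dx": [0,0,0,0],"dy": [0,0,0,0],"dz": [0.0027,0,0,0],"jaw": [0,0,0,0]}'
python3 - <<'E'
from h import *
im,d=ctrl.read_camera("side");cv2.imwrite("pics/s2.png",cv2.resize(im[150:230,230:350],None,fx=6,fy=6))
E
```

```text
t: 7.35
position: [0.475, 0.1219, 0.0348]
tool_rot: [-0.0, 0.997, -0.077, 0.0]
force: [0.3, -0.8, 2.5]
opening: 0.0118
grip_force: 110.7
```

View pics/s2.png

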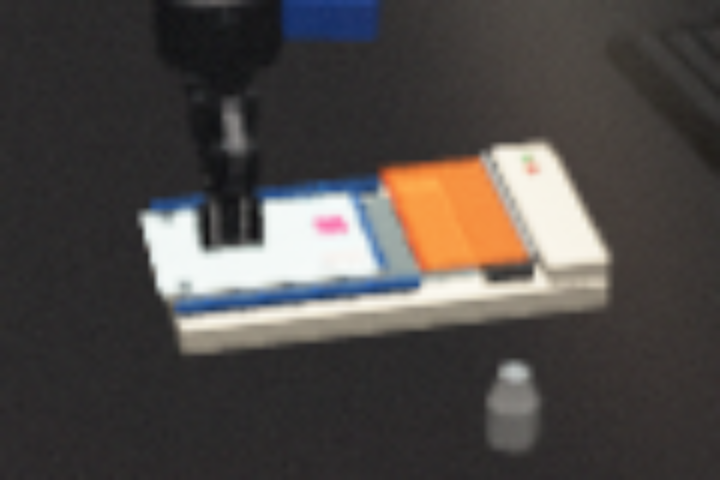

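The carrier sits between the rails, pressing the lifter, and its edge is short of the flap. I'll slide it in carefully.

Scaled: 0.007 m is 0.0093.

```bash
python3 -m creep '{"ax": [0,0,0,0],"ay": [0,0,0,0],"az": [0,0,0,0],"dx": [0.0093,0.0093,0.0093,0],"dy": [0,0,0,0],"dz": [0,0,0,0],"jaw": [0,0,0,0]}'; python3 -m creep '{"ax": [0,0,0,0,0],"ay": [0,0,0,0,0],"az": [0,0,0,0,0],"dx": [0.0093,0.0093,0.0093,0,0],"dy": [0,0,0,0,0],"dz": [0,0,0,0,0],"jaw": [0,0,0,0,0]}'
```

```text
t: 7.8
position: [0.497, 0.1184, 0.0349]
tool_rot: [-0.0, 0.997, -0.077, 0.001]
force: [1.4, 0.5, 1.7]
opening: 0.0116
grip_force: 110.8
t: 8.3
position: [0.517, 0.1154, 0.0348]
tool_rot: [-0.0, 0.997, -0.077, 0.001]
force: [1.4, -0.2, 1.9]
opening: 0.0117
grip_force: 110.8
```

Scaled: 0.004 m is 0.0053.

```bash
python3 -m creep '{"ax": [0,0,0,0],"ay": [0,0,0,0],"az": [0,0,0,0],"dx": [0.0053,0.0053,0,0],"dy": [0,0,0,0],"dz": [0,0,0,0],"jaw": [0,0,0,0]}'; python3 -m creep '{"ax": [0,0,0,0],"ay": [0,0,0,0],"az": [0,0,0,0],"dx": [0.0027,0.0027,0,0],"dy": [0,0,0,0],"dz": [0,0,0,0],"jaw": [0,0,0,0]}';  python3 -m creep '{"ax": [0,0,0],"ay": [0,0,0],"az": [0,0,0],"dx": [0.0027,0,0],"dy": [0,0,0],"dz": [0,0,0],"jaw": [0,0,0]}'
```

```text
t: 8.7
position: [0.5245, 0.1142, 0.0348]
tool_rot: [0.0, 0.997, -0.077, 0.0]
force: [1.6, 0.2, 2.5]
opening: 0.0118
grip_force: 110.8
t: 9.1
position: [0.5282, 0.1136, 0.0346]
tool_rot: [-0.0, 0.997, -0.077, 0.0]
force: [-0.3, 0.2, 2.7]
opening: 0.0119
grip_force: 110.8
t: 9.4
position: [0.5302, 0.1133, 0.0346]
tool_rot: [-0.0, 0.997, -0.077, 0.0]
force: [-0.1, -0.1, 2.1]
opening: 0.0118
grip_force: 110.8
```

Scaled: 0.002 m is 0.0027.

```bash
for i in 1; do python3 -m creep '{"ax": [0,0,0],"ay": [0,0,0],"az": [0,0,0],"dx": [0.0027,0,0],"dy": [0,0,0],"dz": [0,0,0],"jaw": [0,0,0]}'; done;  python3 -m creep '{"ax": [0,0,0],"ay": [0,0,0],"az": [0,0,0],"dx": [0.0027,0,0],"dy": [0,0,0],"dz": [0,0,0],"jaw": [0,0,0]}'
```

```text
t: 9.7
position: [0.5315, 0.1132, 0.0344]
tool_rot: [-0.0, 0.997, -0.077, -0.001]
force: [-4.8, 0.9, 4.0]
opening: 0.0119
grip_force: 111.1
t: 10.0
position: [0.5315, 0.1132, 0.0336]
tool_rot: [-0.0, 0.997, -0.076, -0.003]
force: [-11.1, 3.5, 5.6]
opening: 0.012
grip_force: 111.4
```

Scaled: -0.003 m is -0.004, 0.002 m is 0.0027.

```bash
python3 -m creep '{"ax": [0,0,0,0],"ay": [0,0,0,0],"az": [0,0,0,0],"dx": [-0.004,0,0,0],"dy": [0,0,0,0],"dz": [0,0.0027,0,0],"jaw": [0,0,0,0]}'; python3 -m creep '{"ax": [0,0,0,0],"ay": [0,0,0,0],"az": [0,0,0,0],"dx": [0,0,0,0],"dy": [0,0,0,0],"dz": [0.004,0,0,0],"jaw": [0,0,0,0]}'
```

```text
t: 10.4
position: [0.5314, 0.1132, 0.0327]
tool_rot: [-0.0, 0.997, -0.077, 0.0]
force: [-0.6, 0.5, 2.0]
opening: 0.0116
grip_force: 111.0
t: 10.8
position: [0.5315, 0.1133, 0.0313]
tool_rot: [-0.0, 0.997, -0.077, 0.0]
force: [-10.0, -0.5, 19.2]
opening: 0.0122
grip_force: 113.2
```

```bash
python3 - <<'E'
from h import *
im,d=ctrl.read_camera("side");a=cv2.resize(im[160:220,240:340],None,fx=5,fy=5)
w,_=ctrl.read_camera("wrist");b=cv2.resize(w[0:300,150:410],None,fx=1,fy=1)
cv2.imwrite("pics/f.png",np.hstack([a,b]))
print(ctrl.get_obs()["position"],ctrl.get_obs()["force"],ctrl.get_obs()["ft_torque"])
E
```

```text
[0.53148035 0.11324813 0.03129199] [-10.92016057  -0.13181316  19.39790213] [-0.14245048  1.42975326 -0.12509356]
```

View pics/f.png

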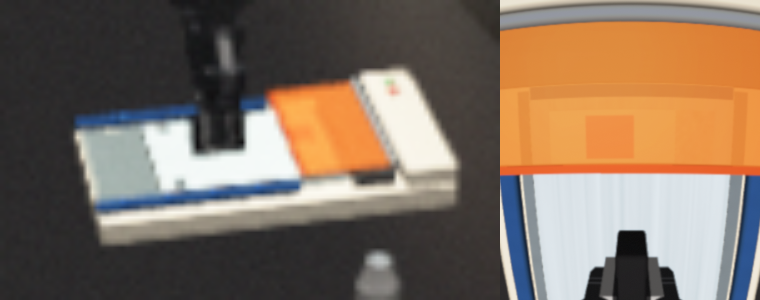

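```bash
python3 -m creep '{"ax": [0,0,0,0],"ay": [0,0,0,0],"az": [0,0,0,0],"dx": [-0.0027,0,0,0],"dy": [0,0,0,0],"dz": [0,0,0,0],"jaw": [0,0,0,0]}'; python3 - <<'E'
from h import *
print(ctrl.get_obs()["position"],ctrl.get_obs()["force"],ctrl.get_obs()["ft_torque"])
E
```

```text
t: 11.3
position: [0.5311, 0.1134, 0.0313]
tool_rot: [-0.0, 0.997, -0.077, 0.002]
force: [-0.4, 0.1, 10.6]
opening: 0.0116
grip_force: 112.1
[0.53110171 0.11336076 0.03132267] [-0.44108358  0.05850975 10.63211297] [-0.14323209  0.16108536 -0.03586856]
```

Scaled: 0.0015 m is 0.002.

```bash
python3 -m creep '{"ax": [0,0,0,0,0,0],"ay": [0,0,0,0,0,0],"az": [0,0,0,0,0,0],"dx": [0,0,0,0,0,0],"dy": [0,0,0,0,0,0],"dz": [0.002,0,0,0,0,0],"jaw": [0,0,0,0,0,0]}'; python3 - <<'E'
from h import *
s=ctrl.get_obs();print(s["position"],s["force"],s["ft_torque"],s["tool_rot"],s["joint_vel"])
E
```

```text
t: 11.9
position: [0.5311, 0.1133, 0.0313]
tool_rot: [-0.0, 0.997, -0.077, 0.002]
force: [-9.7, -2.8, 25.5]
opening: 0.0119
grip_force: 114.5
[0.53111476 0.11334337 0.03125679] [-9.73248959 -2.76895424 25.51666355] [-0.37772416  1.47858336 -0.01375445] [-5.49733210e-05  9.97067485e-01 -7.65055824e-02  1.82279541e-03] [-1.79538615e-03  9.66640816e-05 -8.30322249e-04  1.23216269e-03
 -1.33815392e-04 -8.99842017e-04]
```

```bash
python3 -c "
from plant import ctrl
print(ctrl.job_done())"
```

```text
the job is handed in; nothing more can be done
None
```

I handed the job in at about 12 s. The carrier was up against the stop under the closed flap, pressed flat on the bed with about 25 N and still gripped. No verdict came back, so I only have the force readings and camera views to go on.

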